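# Run a spindle bearing's retaining ring home with a pin spanner

## Robot

A 6-joint arm with a two-finger parallel gripper is mounted at the origin on the work surface. World frame = base frame: x ahead of the robot, y to its left, z up, the work surface at z = 0. Lengths are in m, angles in rad, forces in N, time in s.
With the tool pointing down it reaches from about 0.3 to 0.85 m from the base axis. Payload 4.2 kg.
Tool frame: the origin (TCP) lies midway between the tips of the shut fingers; the grasp point (between the pads) lies 19 mm behind it; z points along the fingers, x is the direction in which the jaws open and shut, and the axes are right-handed (so a half turn about z gives the same grasp; the last joint's range is limited). The gripper opens to 91 mm and grips with 3 to 60 N. Pads are 32 mm wide; open, the fingers measure 118 mm over their backs; the gripper's body (76 mm by 178 mm) begins 60 mm behind the grasp point.
Start: joints at [1.244, 0.32, 1.565, -0, 1.257, -0.02], TCP at [0.174, 0.548, 0.214] pointing down, gripper open.
Joint ranges: [-3.11, 3.11], [-0.84, 2.01], [0.21, 2.61], [-1.34, 4.49], [0.05, 2.63], [-2.56, 2.56]. Speed limits (rad/s): [2.57, 2.57, 3.14, 3.14, 3.14, 3.14].

## Interface

Orientations are given as a rotation vector (axis times angle).
In Python, from workcell import ctrl gives the robot as it stands.
- The arm moves only by the shell command python3 -m handwheel 'ROWS' [OPENING] [FORCE]. ROWS is JSON, a list of rows, each a list of 6 numbers: the shift along the tool's x, y, z in mm, then the turn, a rotation vector about the tool's x, y, z in rad. A call has 1 to 5 rows; each row is the pose to reach, as a shift and turn from the pose commanded when the call began, along the tool's axes at that moment; what a row does not reach only later rows make up. A row lasts 1/12 s, in which the tool goes at most 41.7 mm and 7.16 degrees, less where a joint would pass 70% of its speed; a pose out of reach is approached as far as the arm can. A call with a gripper value outside its range is refused whole. OPENING is the gripper's target within -1 to 1 (fully open at 1, half-way at 0, shut at -1), set as the call begins (- or left out, the last holds). The fingers move at their own pace and stop on an object; FORCE is the grip in N (left out, the last holds). Time passes only in rows, so rows that repeat a pose let the fingers close. It gives the time, the measured TCP pose, the force and the opening at its end, in the units of the state.
- ctrl.get_obs(): the state, without advancing time (a new reading comes with each control period).
- ctrl.grab_frame(name): name is "scene" or "top" or "wrist"; returns a dict with "img" (420x560x3 uint8, red, green, blue), "z_map" (420x560 float32, m along the optical axis (not along the pixel's ray), 0 where there is no reading), "intrinsics" (3x3 intrinsics, pixels), "R" (3x3) and "t" (3): a world point X has camera coordinates R X + t; the wrist camera has in their place "hand_eye" (4x4, takes a point from camera to tool coordinates, whose origin is the TCP and whose axes are the tool frame's). Camera axes: x right, y down, z forward; pixel columns grow to the right and rows downward; lengths in m; the calibration is good to about 2 mm. A picture is of the moment at which its call begins: read the wrist's pose just before it.
- ctrl.hand_in(): hands the job in, once; it reports no verdict.
The state is a dict: "t": time; "joints": joint angles; "dq": joint speeds; "joint_torque": joint torques, N m; "position": TCP position; "orientation": TCP orientation; "force": force on the tool from outside, world axes, zero at the start; "ft_torque": the same for the moment, N m; "opening": opening from 0.0 (shut) to 1.0 (fully open).
Only numpy, scipy, OpenCV 4.12 (cv2) and the standard library are available. Lean on these libraries where they do the work, as an engineer would, in place of code of your own. Each camera call takes 0.05 s, during which the arm holds its last target. There are 200 camera calls.

## Task

Take the two-pin spanner from its wooden rest and engage both of its pins fully in the two holes of the slanted steel retaining ring before turning it. Turn the ring clockwise, with the spanner only, until the lug on its rim is right up against the stop pin; then stand the spanner upright in its wooden rest again and let go. Leave the tin, the wooden blank and the brush where they are.

Things in the scene. Friction and masses are not known exactly. Their poses are not given: they have to be found in the camera images.
- stand: Green cast bench stand, 190 x 150 mm foot 16 mm thick, fixed to the table, with a dark steel bearing housing (128 mm diameter) on it whose axis leans 28.6 degrees (0.5 rad) from vertical, towards the stand's own -x; its highest point is about 165 mm above the table. Origin on the table under the stand, 20 mm to -x of the foot's centre; z up.
- ring_face (a point): Centre of the upper face of the steel retaining ring, a 104 mm disc in the housing, about 127 mm above the table. z: the ring's axis, out of the face, leaning 0.5 rad from vertical; x runs through both pin holes, y to the lug; the frame turns with the ring. The face stands 6 mm proud of the housing's rim. The spindle's end fills the middle, just below the face.
- hole_a (a point): Mouth of one pin hole in the ring's face, at +34 mm on the ring's x axis: round, blind, 15 mm diameter, 12 mm deep along the ring's axis.
- hole_b (a point): Mouth of the other, identical pin hole, at -34 mm on the ring's x axis.
- lug (a point): Top of the lug, a 12 x 18 mm steel block on the ring's rim, 56 mm from the axis on the ring's y axis, its top 9 mm above the ring's face.
- stop_pin (a point): Top of the stop pin, an 8 mm steel pin fixed on the housing's rim 59.5 mm from the axis, its top 10 mm above the ring's face; the lug meets it when the ring is home.
- ring (a joint): Angle of the ring, rad: grows as the ring turns clockwise seen from above its face (a turn about its -z). 1.0 is home: lug against the stop pin, where it stops hard. It begins between 0 and 0.35. Stiff: about 0.35 N m to turn, stays where it is left, and does not move along its axis.
- spanner: Two-pin face spanner, 0.25 to 0.5 kg, standing pins down in the rest. Steel cross-bar 92 (x) x 26 (y) x 14 mm (z); under it two 10 mm pins, 11 mm long (last 4 mm tapered to 5 mm) at x = +-34 mm; above it a flat wooden handle 36 mm wide (x), 16 thick (y), z = 24 to 100 mm. Origin: centre of the bar's underside, which meets the ring's face when fully in; z up the handle. Either way round fits.
- grip (a point): Point in the middle of the spanner's handle, 68 mm above the cross-bar's underside; grasp across its 16 mm thickness (the spanner's y).
- pin_a (a point): Centre of the tip of the pin at +x of the spanner.
- pin_b (a point): Centre of the tip of the pin at -x of the spanner.
- rest: Wooden rest fixed to the table, foot 130 x 75 x 12 mm. A middle block 40 mm long (x), top 32 mm above the table, carries the cross-bar between the pins; two side walls along x, 34 mm apart inside, rise to 46 mm; ends open. Spanner home: its origin 32 mm above the rest's, bar along the rest's x; play 4 mm sideways, 9 mm along. Origin: centre of the underside.
- wax_tin: Bystander: plain metal tin, 72 mm diameter, 85 mm tall, standing. Origin: centre of its underside.
- blank: Bystander: pale wooden chair-part blank lying flat, about 212 mm long with a narrowed rounded end at +x, 50 mm wide, 32 mm thick. Origin: underside, at the centre of its wide part, which is 150 mm long.
- brush: Bystander: bench brush about 200 mm long lying on the table along its own x. Origin on its underside.

How it is judged:
On the way, in this order (a step that is already met when the one before it is completed fails the run):
1. both pins of the spanner fully in the ring's holes (at least 7 mm deep), the ring not yet turned (lug within 12 mm of its start) (z of each of pin_a, pin_b in the frame of ring_face below -0.007 m and x of spanner in the frame of ring_face between -0.006 and 0.006 m and y of spanner in the frame of ring_face between -0.006 and 0.006 m and angle between the x axis of spanner and the x axis of ring_face, either way round below 0.2 rad and angle between the z axis of spanner and the z axis of ring_face, either way round below 0.15 rad and distance of lug from where it was at the start of the episode below 0.012 m), for 0.2 s.
2. ring turned home, to within 0.07 rad of its stop, with both pins still in its holes (at least 4 mm) (z of each of pin_a, pin_b in the frame of ring_face below -0.004 m and x of spanner in the frame of ring_face between -0.006 and 0.006 m and y of spanner in the frame of ring_face between -0.006 and 0.006 m and angle between the x axis of spanner and the x axis of ring_face, either way round below 0.2 rad and angle between the z axis of spanner and the z axis of ring_face, either way round below 0.15 rad and value of joint ring above 0.93 rad), for 0.1 s.
At the end, for the whole second after the job is handed in: The ring is within 0.07 rad of its stop (lug against the stop pin), and the spanner stands still and upright (within 0.12 rad) in its rest, pins down, its bar down on the middle block (within 4 mm), 8 mm sideways and 14 mm lengthwise of the rest's centre (value of joint ring above 0.93 rad and x of spanner in the frame of rest between -0.014 and 0.014 m and y of spanner in the frame of rest between -0.008 and 0.008 m and z of spanner in the frame of rest between 0.028 and 0.036 m and angle between spanner's own z axis and vertical below 0.12 rad and angle between the x axis of spanner and the x axis of rest, either way round below 0.3 rad and linear speed of spanner below 0.02 m/s); the robot touches nothing.
It fails at once if the robot itself pushes on the ring (over 3 N) instead of the spanner (contact force between any of the fingers, the arm and ring above 3 N).
It fails at once if the tin is shifted by more than 25 mm (distance of wax_tin from where it was at the start of the episode above 0.025 m).
It fails at once if the wooden blank is shifted by more than 25 mm (distance of blank from where it was at the start of the episode above 0.025 m).
It fails at once if the brush is shifted by more than 25 mm (distance of brush from where it was at the start of the episode above 0.025 m).
It also fails if it takes over 58 s, if anything falls off the work surface, if the arm or the gripper's body presses on something with over 40 N, if the wrist force passes 120 N, or if a joint passes its speed limit or range.

## Working session

There is one attempt and no reset: what is moved stays moved. The work goes in short steps, Python scripts to look and compute and a shell command to move; the robot and the scene stay as the last step left them, time stands still between calls to the robot, and variables do not carry over. Pictures are saved under pics/ and viewed, about 8 in all and at most 12, crops included, and the job is handed in when it is done.

```bash
mkdir -p pics; ls
cat > h.py <<'E'
import numpy as np,cv2,pickle
from scipy.spatial.transform import Rotation as Ro
from workcell import ctrl
def grab(n,tag):
    o=ctrl.get_obs();f=ctrl.grab_frame(n)
    if n=="wrist":
        T=np.eye(4);T[:3,:3]=Ro.from_rotvec(o["orientation"]).as_matrix();T[:3,3]=o["position"]
        M=T@np.array(f["hand_eye"]);f["R"]=M[:3,:3].T;f["t"]=-M[:3,:3].T@M[:3,3]
    pickle.dump(f,open(f"pics/{tag}.pkl","wb"));cv2.imwrite(f"pics/{tag}.png",f["img"][:,:,::-1]);return f
def load(tag): return pickle.load(open(f"pics/{tag}.pkl","rb"))
def cloud(f):
    z=f["z_map"];v,u=np.mgrid[:z.shape[0],:z.shape[1]];K=f["intrinsics"]
    c=np.stack([(u-K[0][2])/K[0][0]*z,(v-K[1][2])/K[1][1]*z,z],-1)
    P=(c-f["t"])@f["R"];P[z==0]=np.nan;return P
def ray(f,u,v):
    K=f["intrinsics"];d=np.array([(u-K[0][2])/K[0][0],(v-K[1][2])/K[1][1],1.])@f["R"];return -f["R"].T@f["t"],d
def onplane(f,u,v,p,n):
    c,d=ray(f,u,v);return c+d*(np.dot(np.subtract(p,c),n)/np.dot(d,n))
def proj(f,X):
    c=f["R"]@X+f["t"];p=f["intrinsics"]@c;return p[:2]/p[2]
E
python3 - <<'E'
from h import *
a=grab("top","top0");b=grab("scene","sc0")
cv2.imwrite("pics/tt.png",a["img"][:,:,::-1])
for f in(a,b):print(-f["R"].T@f["t"],f["intrinsics"][0])
print(ctrl.get_obs())
E
```

```text
pics
[ 0.53336762 -0.02046632  1.1508499 ] [412.23947907   0.         283.82037049]
[1.52213221 0.02001624 1.19488956] [535.74912363   0.         280.16412039]
{'t': 0.1, 'joints': array([ 1.24396574e+00,  3.20225880e-01,  1.56553768e+00,  1.51165211e-05,
        1.25738525e+00, -2.00133918e-02]), 'dq': array([ 0.00050965, -0.0022435 , -0.0016929 ,  0.00011183, -0.00044468,
       -0.00014718]), 'joint_torque': array([-5.39524499e-04, -4.13337708e+01, -2.32508433e+01,  7.28428806e-02,
        4.22040210e-02, -5.39152381e-05]), 'position': array([0.17352566, 0.54772986, 0.21321306]), 'orientation': array([ 2.53409786e+00,  1.85537220e+00, -2.01318253e-03]), 'force': array([-0.56533806, -0.67731818, -1.02879198]), 'ft_torque': array([ 0.00406616, -0.04236247,  0.05449122]), 'opening': 1.0024149777785294}
```

View pics/top0.png

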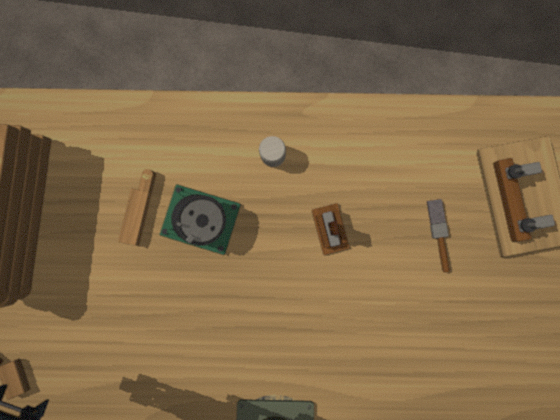

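View pics/sc0.png

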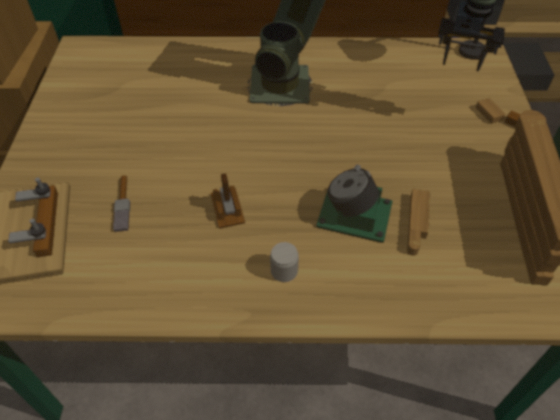

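The top view shows the ring stand at about (200,218), the rest with spanner at (330,229), tin (273,151), blank (140,207) and brush (440,235). In the scene view the spanner stands at (228,195) and the ring at (352,185).

Run:
```python
from h import *
f=load("top0");g=load("sc0")
a=f["img"][180:260,155:245];b=f["img"][195:265,300:365]
c=g["img"][160:240,310:400]
R=lambda x:cv2.resize(x,(400,300),interpolation=cv2.INTER_CUBIC)
im=np.vstack([np.hstack([R(a),R(b)]),np.hstack([R(c),R(g["img"][165:235,200:260])])])
cv2.imwrite("pics/crop.png",np.clip(im*1.5,0,255).astype(np.uint8)[:,:,::-1])
for n,f in(("top",f),("sc",g)):
    P=cloud(f);z=P[...,2]
    def reg(x0,x1,y0,y1,z0,z1):
        m=(P[...,0]>x0)&(P[...,0]<x1)&(P[...,1]>y0)&(P[...,1]<y1)&(z>z0)&(z<z1);return P[m]
    print(n,"table",np.nanmedian(z[f["img"].sum(2)>0][:]), )
    q=reg(.35,.65,.05,.38,.09,.16)
    # RANSAC plane tilt 0.5
    best=None;rng=np.random.default_rng(0)
    for _ in range(2000):
        s=q[rng.choice(len(q),3,0)];nn=np.cross(s[1]-s[0],s[2]-s[0]);l=np.linalg.norm(nn)
        if l<1e-5:continue
        nn/=l;nn*=np.sign(nn[2]);
        if abs(np.arccos(nn[2])-.5)>.12:continue
        i=abs((q-s[0])@nn)<.0025
        if best is None or i.sum()>best.sum():best=i
    s=q[best];c0=s.mean(0);nn=np.linalg.svd(s-c0)[2][2];nn*=np.sign(nn[2])
    print("ring plane",len(q),best.sum(),c0,nn,np.arccos(nn[2]),np.arctan2(nn[1],nn[0]))
    r=reg(.35,.65,-.3,0,.06,.2);print("spanner hi",len(r),r.mean(0) if len(r) else 0, r.max(0) if len(r) else 0)
    r=reg(.35,.65,-.3,0,.02,.06);
    print("rest",len(r),r.mean(0),cv2.minAreaRect((r[:,:2]*1000).astype(np.float32)))
    r=reg(.35,.65,-.3,0,.006,.2);
    print("restall",len(r),r.mean(0),cv2.minAreaRect((r[:,:2]*1000).astype(np.float32)))
```

```text
top table -6.626520834314547e-05
ring plane 2197 1053 [0.5764377  0.18870308 0.12790545] [-0.12815901 -0.45425738  0.88160394] 0.49154659234293574 -1.845777803599829
spanner hi 133 [ 0.56171017 -0.13885205  0.12076313] [ 0.57916861 -0.12991287  0.1368769 ]
rest 645 [ 0.56216549 -0.14075163  0.04486248] ((562.745361328125, -143.03355407714844), (91.41046905517578, 63.33352279663086), 15.690634727478027)
restall 1338 [ 0.55887885 -0.13975558  0.03851896] ((497.59771728515625, -150.4325408935547), (296.0397033691406, 291.9253234863281), 89.93695068359375)
sc table -0.001019747278587278
ring plane 1755 603 [0.58092537 0.19066747 0.1278379 ] [-0.13621405 -0.45198667  0.88156326] 0.491632767995684 -1.8635071512368413
spanner hi 173 [ 0.57543816 -0.13805266  0.10810113] [ 0.58809665 -0.12836048  0.13620363]
rest 545 [ 0.57713718 -0.13941116  0.0425472 ] ((567.6681518554688, -140.9986114501953), (95.94860076904297, 63.194644927978516), 15.617914199829102)
restall 1230 [ 0.5755877  -0.13966861  0.03861809] ((503.073486328125, -151.3863983154297), (291.7168273925781, 290.81207275390625), 88.73350524902344)
```

View pics/crop.png

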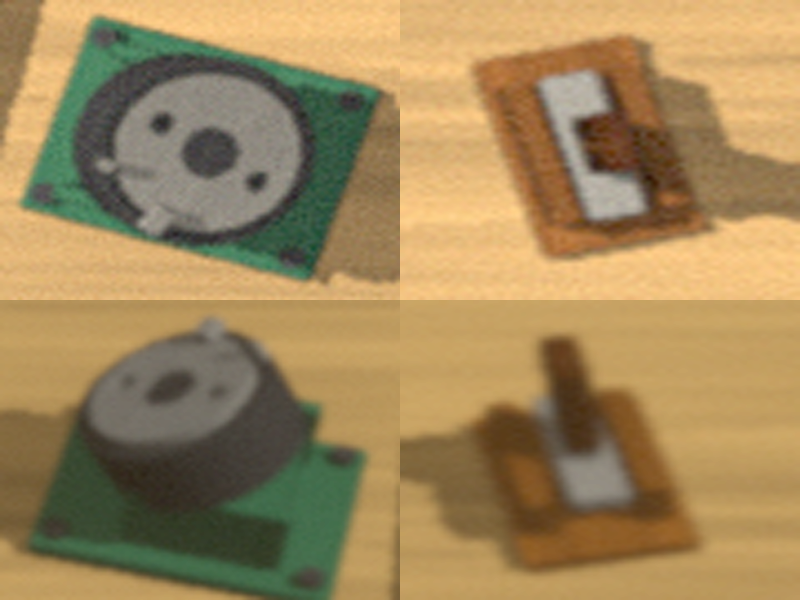

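The crops show the ring holes (about (162,123) and (257,181) in crop 1), lug (155,220) and stop pin (108,165), with roughly 0.7 rad to turn. The bar in the rest runs about 14° off world x. I'll plan a move above the rest.

```bash
cat >> h.py <<'E'
def Rt(zdir,xdir):
    z=np.array(zdir,float);z/=np.linalg.norm(z);x=np.array(xdir,float);x-=z*(x@z);x/=np.linalg.norm(x)
    return np.stack([x,np.cross(z,x),z],1)
def plan(pos,R,n=None,cur=None):
    o=ctrl.get_obs();p0=np.array(o["position"]);R0=Ro.from_rotvec(o["orientation"])
    if cur is not None:p0,R0=cur
    rv=(R0.inv()*Ro.from_matrix(R)).as_rotvec();d=np.array(pos)-p0
    k=n or int(np.ceil(max(np.linalg.norm(d)/.2,np.linalg.norm(rv)/.61,.01)))
    print("t",o["t"],"calls",k,"total ang",np.linalg.norm(rv).round(3))
    for i in range(k):
        Ri=R0*Ro.from_rotvec(rv*i/k)
        print(i,np.r_[Ri.inv().apply(d/k)*1000,rv/k].round(3).tolist())
def az(deg): return [np.cos(np.radians(deg)),np.sin(np.radians(deg)),0]
E
python3 -c "
from h import *
plan([.545,-.145,.25],Rt([0,0,-1],az(-74.3)))"
```

```text
t 0.1 calls 5 total ang 2.561
0 [-109.648, 112.67, -7.192, 0.0, 0.0, 0.512]
1 [-40.365, 151.944, -7.255, 0.0, 0.0, 0.512]
2 [39.275, 152.226, -7.317, 0.0, 0.0, 0.512]
3 [108.835, 113.444, -7.361, 0.0, 0.0, 0.512]
4 [150.465, 45.551, -7.375, 0.0, 0.0, 0.512]
```

```bash
H="python3 -m handwheel"
$H '[[-22,22.5,-1.4,0,0,0.102],[-44,45,-3,0,0,0.205],[-66,67.5,-4,0,0,0.307],[-88,90,-6,0,0,0.41],[-110,113,-7,0,0,0.512]]' 1 60
$H '[[-8,30,-1.4,0,0,0.102],[-16,61,-3,0,0,0.205],[-24,91,-4,0,0,0.307],[-32,121,-6,0,0,0.41],[-40,152,-7,0,0,0.512]]'
$H '[[8,30,-1.4,0,0,0.102],[16,61,-3,0,0,0.205],[24,91,-4,0,0,0.307],[31,121,-6,0,0,0.41],[39,152,-7,0,0,0.512]]'
$H '[[22,22.5,-1.4,0,0,0.102],[44,45,-3,0,0,0.205],[65,67.5,-4,0,0,0.307],[87,90,-6,0,0,0.41],[109,113,-7,0,0,0.512]]'
$H '[[30,9,-1.4,0,0,0.102],[60,18,-3,0,0,0.205],[90,27,-4,0,0,0.307],[120,37,-6,0,0,0.41],[150,46,-7,0,0,0.512]]'
$H '[[0,0,0,0,0,0]]'
python3 - <<'E'
from h import *
f=grab("wrist","w1");o=ctrl.get_obs();print(o["t"],o["position"],o["orientation"],o["joints"],f["intrinsics"][0],f["hand_eye"])
E
```

```text
t: 0.52
position: [0.2484, 0.4077, 0.2207]
orientation: [2.924, 1.147, -0.001]
force: [0.4, -0.2, 0.8]
opening: 0.999
t: 0.93
position: [0.323, 0.2694, 0.2279]
orientation: [-3.12, -0.369, 0.0]
force: [0.9, -0.3, 0.0]
opening: 1.002
t: 1.35
position: [0.3969, 0.131, 0.2349]
orientation: [-3.111, 0.434, 0.0]
force: [0.4, -0.3, 0.1]
opening: 1.001
t: 1.77
position: [0.4717, -0.0071, 0.2418]
orientation: [-2.9, 1.208, 0.001]
force: [0.4, -0.1, -0.9]
opening: 0.999
t: 2.18
position: [0.5454, -0.1457, 0.2486]
orientation: [2.499, -1.903, -0.001]
force: [-0.2, 0.5, 0.1]
opening: 0.995
t: 2.27
position: [0.5473, -0.1488, 0.248]
orientation: [2.497, -1.904, 0.004]
force: [0.8, 0.4, 0.3]
opening: 0.997
2.3167 [ 0.54583992 -0.14627809  0.24787104] [ 2.50157595e+00 -1.89957545e+00 -1.44133333e-03] [-2.82088235e-01  2.85371061e-01  1.52801596e+00 -1.70476557e-04
  1.32925269e+00  1.01687114e+00] [320.20158615   0.         281.2108275 ] [[ 9.99999817e-01 -5.31380960e-04 -2.89011243e-04 -1.46282844e-03]
 [ 5.92636909e-04  9.56362388e-01  2.92182530e-01 -8.22759998e-02]
 [ 1.21139250e-04 -2.92182648e-01  9.56362528e-01 -1.69836528e-01]
 [ 0.00000000e+00  0.00000000e+00  0.00000000e+00  1.00000000e+00]]
```

View pics/w1.png

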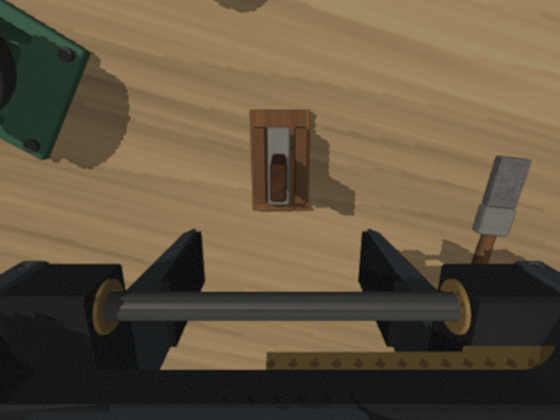

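The wrist view shows the spanner at (279,170), well aligned with the jaws. The rest spans (250-310, 110-210).

Run:
```python
from h import *
f=load("w1");P=cloud(f);I=f["img"].astype(int);sub=np.zeros(I.shape[:2],bool);sub[95:222,235:320]=1
def rect(m,n):
    q=P[m][:,:2]*1000;r=cv2.minAreaRect(q.astype(np.float32));print(n,m.sum(),np.round(r[0],1),np.round(r[1],1),round(r[2],1),"zmed",np.nanmedian(P[m][:,2]).round(4))
z=P[...,2]
rect(sub&(z>.11)&(z<.15),"handletop")
sat=I.max(2)-I.min(2)
rect(sub&(z>.036)&(z<.055)&(sat<25)&(I.max(2)>60),"bar")
rect(sub&(z>.006)&(z<.02),"foot")
rect(sub&(z>.036)&(z<.055)&(sat>=25),"walls")
# ray based bar corners on z=.046
m=(sub&(sat<25)&(I.max(2)>80)).astype(np.uint8);m=cv2.morphologyEx(m,cv2.MORPH_OPEN,np.ones((3,3)))
v,u=np.nonzero(m);print(u.min(),u.max(),v.min(),v.max())
q=np.array([onplane(f,a,b,[0,0,.046],[0,0,1.])[:2]*1000 for a,b in zip(u,v)],np.float32);print(cv2.minAreaRect(q))
```

```text
handletop 707 [ 562.3 -140.8] [36.2 15.9] 15.0 zmed 0.1306
bar 858 [ 562.5 -140.7] [90.3 25.8] 14.6 zmed 0.0446
foot 2077 [ 563.5 -142.2] [128.1  75.2] 15.4 zmed 0.0109
walls 1833 [ 563.9 -142. ] [89.7 63. ] 15.6 zmed 0.0448
267 289 127 203
((562.526123046875, -139.23382568359375), (89.76219940185547, 24.953065872192383), 14.581915855407715)
```

```bash
python3 -c "
from h import *
plan([.5624,-.1408,.081],Rt([0,0,-1],az(-75)),1)"
```

```text
t 2.3167 calls 1 total ang 0.01
0 [-0.761, -17.586, 166.854, 0.001, 0.0, 0.01]
```

```bash
H="python3 -m handwheel"
$H '[[-1,-9,10,0,0,0.01],[-1,-17.5,30,0,0,0.01],[-1,-17.5,60,0,0,0.01],[-1,-17.5,90,0,0,0.01],[-1,-17.5,115,0,0,0.01]]'
$H '[[0,0,18,0,0,0],[0,0,35,0,0,0],[0,0,48,0,0,0],[0,0,52,0,0,0],[0,0,52,0,0,0]]'
python3 - <<'E'
from h import *
o=ctrl.get_obs();print(o["position"],o["orientation"],o["force"])
f=grab("wrist","w2")
E
```

```text
t: 2.73
position: [0.5606, -0.1362, 0.1314]
orientation: [2.497, -1.906, -0.004]
force: [0.1, 0.0, 0.0]
opening: 1.002
t: 3.15
position: [0.5606, -0.1368, 0.0804]
orientation: [2.496, -1.906, -0.005]
force: [0.1, -0.7, 0.3]
opening: 0.998
[ 0.56056439 -0.13675342  0.08041681] [ 2.49609731 -1.9060302  -0.00534684] [ 0.10723655 -0.73745513  0.25003303]
```

View pics/w2.png

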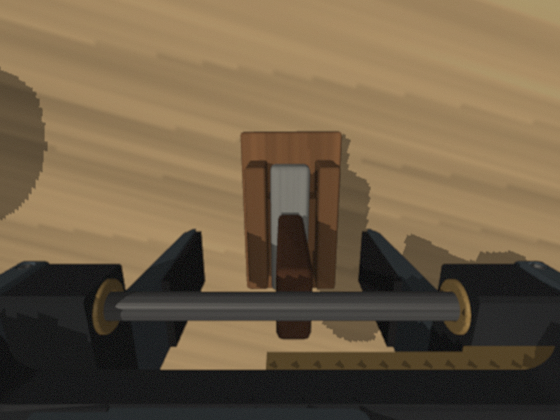

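The handle sits at about x=294 between jaws centred at 282, so I shift 4 mm along tool x and close.

```bash
H="python3 -m handwheel"
$H '[[2,-0.5,0,0,0,0],[4,-0.5,0,0,0,0]]'
$H '[[0,0,0,0,0,0],[0,0,0,0,0,0],[0,0,0,0,0,0],[0,0,0,0,0,0],[0,0,0,0,0,0]]' -1 60
$H '[[0,0,0,0,0,0],[0,0,0,0,0,0],[0,0,0,0,0,0],[0,0,0,0,0,0],[0,0,0,0,0,0]]'
$H '[[0,0,0,0,0,0],[0,0,0,0,0,0],[0,0,0,0,0,0],[0,0,0,0,0,0]]'
```

```text
t: 3.37
position: [0.5641, -0.1421, 0.083]
orientation: [-2.495, 1.907, -0.003]
force: [0.1, -0.2, 0.0]
opening: 1.002
t: 3.78
position: [0.5633, -0.1422, 0.082]
orientation: [-2.495, 1.909, -0.0]
force: [-0.2, 0.0, -1.0]
opening: 0.667
t: 4.2
position: [0.5633, -0.1421, 0.0819]
orientation: [-2.495, 1.909, 0.0]
force: [0.0, -0.7, -0.4]
opening: 0.298
t: 4.53
position: [0.5633, -0.1421, 0.0819]
orientation: [-2.495, 1.909, 0.0]
force: [-0.9, 0.2, -0.7]
opening: 0.171
```

```bash
cat >> h.py <<'E'
def Rring(yaw_n,yaz): # columns x,y,z of ring frame; yaz: direction vector approx of lug
    n=np.array([np.sin(.5)*np.cos(yaw_n),np.sin(.5)*np.sin(yaw_n),np.cos(.5)]);y=np.array(yaz,float);y-=n*(y@n);y/=np.linalg.norm(y)
    return np.stack([np.cross(y,n),y,n],1)
E
python3 - <<'E'
from h import *
f=load("top0");P=cloud(f);g=load("sc0")
n=np.array([np.sin(.5)*np.cos(-1.853),np.sin(.5)*np.sin(-1.853),np.cos(.5)])
p0=[.578,.190,.128]
px=lambda x,y:(155+x*90/400-.4,180+y*80/300-.4)
A=onplane(f,*px(162,123),p0,n);B=onplane(f,*px(257,181),p0,n);C=onplane(f,*px(210,153),p0,n);L=onplane(f,*px(155,220),p0+n*.009,n);S=onplane(f,*px(108,165),p0+n*.01,n)
for q in(A,B,C,L,S):print(q.round(4))
print(np.linalg.norm(A-B),(A+B)/2)
pxs=lambda x,y:(310+x*90/400-.4,160+y*80/300-.4)
print("sc",onplane(g,*pxs(129,383),p0,n),onplane(g,*pxs(219,392),p0,n),onplane(g,*pxs(172,387),p0,n))
x=(A-B)/np.linalg.norm(A-B);y=np.cross(n,x);c=(A+B)/2
print("x",x,"y",y,"n",n)
ang=lambda Q:np.degrees(np.arctan2((Q-c)@y,(Q-c)@x));print("lug,stop deg in xy",ang(L),ang(S))
# foot orientation
I=f["img"].astype(int);m=(I[...,1]>I[...,0]+20)&(I[...,1]>I[...,2]-5);m[:170]=0;m[265:]=0;m[:,:150]=0;m[:,250:]=0
q=np.array([onplane(f,b,a,[0,0,.016],[0,0,1.])[:2]*1000 for a,b in zip(*np.nonzero(m))],np.float32);print(cv2.minAreaRect(q))
# ring plane at tilt: target
s=1
yv=y if (L-c)@y>0 else -y
R=Rt(-n,-yv);
tgt=c+n*(.049+.12);print("tgt",tgt,"xaz",R[:,0])
print("from lifted:");import sys
plan([.563,-.142,.25],Rt([0,0,-1],az(-75)),1)
plan(tgt,R,None,(np.array([.563,-.142,.25]),Ro.from_matrix(Rt([0,0,-1],az(-75)))))
# predicted joints from orientation with q2+q3~1.85
from scipy.optimize import least_squares
E
```

```text
[0.5942 0.2117 0.1418]
[0.5579 0.1635 0.111 ]
[0.5756 0.1876 0.1264]
[0.5309 0.2129 0.1431]
[0.5656 0.2354 0.1613]
0.06777197789807347 [0.57603707 0.18756328 0.12642285]
sc [0.83868784 0.14728827 0.145248  ] [0.8614315  0.18944925 0.17082957] [0.84948118 0.16774771 0.15762492]
x [0.53588872 0.71134629 0.45476339] y [-0.8336661   0.53100068  0.15178639] n [-0.13350699 -0.46046143  0.87758256]
lug,stop deg in xy 88.41350508282417 41.60837751150921
((584.1990356445312, 216.33111572265625), (184.6644744873047, 144.3008575439453), 74.00515747070312)
tgt [0.55347439 0.1097453  0.2747343 ] xaz [ 0.8336661  -0.53100068 -0.15178639]
from lifted:
t 4.5333 calls 1 total ang 0.003
0 [-0.223, 0.201, -168.095, -0.0, 0.0, 0.003]
t 4.5333 calls 2 total ang 0.858
0 [-122.816, -27.978, -12.367, 0.199, -0.159, -0.345]
1 [-105.791, -67.661, 15.809, 0.199, -0.159, -0.345]
```

```bash
H="python3 -m handwheel"
$H '[[0,0,-12,0,0,0],[0,0,-35,0,0,0],[0,0,-75,0,0,0],[0,0,-115,0,0,0],[0,0,-150,0,0,0]]'
$H '[[0,0,-18,0,0,0]]'
$H '[[-24,-5,-2,0.04,-0.032,-0.069],[-49,-11,-5,0.08,-0.064,-0.138],[-73,-17,-7,0.12,-0.095,-0.207],[-98,-22,-10,0.16,-0.127,-0.276],[-123,-28,-12,0.2,-0.159,-0.345]]'
$H '[[-21,-13,3,0.04,-0.032,-0.069],[-42,-27,6,0.08,-0.064,-0.138],[-63,-40,9,0.12,-0.095,-0.207],[-85,-54,12,0.16,-0.127,-0.276],[-106,-68,16,0.2,-0.159,-0.345]]'
$H '[[0,0,0,0,0,0],[0,0,0,0,0,0],[0,0,0,0,0,0]]'
python3 - <<'E'
from h import *
o=ctrl.get_obs();print(o["position"],o["orientation"],o["joints"],o["force"])
f=grab("wrist","w3")
E
```

```text
t: 4.95
position: [0.5628, -0.1421, 0.2332]
orientation: [2.495, -1.909, -0.001]
force: [1.1, -0.9, -4.2]
opening: 0.176
t: 5.03
position: [0.5645, -0.1425, 0.2542]
orientation: [-2.493, 1.907, -0.009]
force: [1.2, -0.5, -4.3]
opening: 0.172
t: 5.45
position: [0.557, -0.0151, 0.2612]
orientation: [-2.563, 1.328, 0.009]
force: [0.4, -0.5, -4.2]
opening: 0.174
t: 5.87
position: [0.552, 0.1109, 0.2734]
orientation: [-2.524, 0.777, 0.015]
force: [0.5, 0.2, -3.8]
opening: 0.173
t: 6.12
position: [0.5528, 0.1094, 0.2733]
orientation: [-2.525, 0.783, 0.014]
force: [-0.2, -0.6, -4.5]
opening: 0.173
[0.5527785  0.10944596 0.27330029] [-2.52450333  0.78308104  0.01382242] [-0.1103814   0.20575744  1.67579812  0.52608503  1.2180082   0.31616847] [-0.2114466  -0.61575066 -4.53171228]
```

View pics/w3.png

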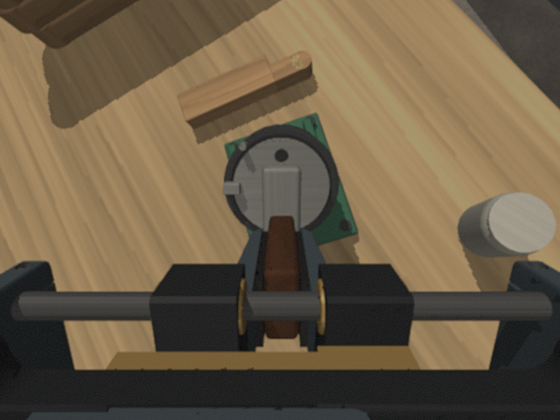

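The ring is clearly visible: hole at (281,156), lug (232,188), stop (241,147), with the bar overlapping the ring at (281,190). Next I measure ring and spanner in the tool frame.

```bash
cat > meas.py <<'E'
from h import *
import sys
def meas(tag,c=np.array([.5758,.1875,.1265])):
    from scipy.optimize import least_squares
    f=load(tag);P=cloud(f);I=f["img"].astype(int)
    n=np.array([np.sin(.5)*np.cos(-1.85),np.sin(.5)*np.sin(-1.85),np.cos(.5)])
    h=(P-c)@n;r=np.linalg.norm(P-c-h[...,None]*n,axis=-1)
    m=(abs(h)<.006)&(r<.05)&(I.max(2)>60)
    q=P[m];q=q[abs((q-c)@n-np.median((q-c)@n))<.003];mm=q.mean(0);nf=np.linalg.svd(q-mm)[2][2];nf*=np.sign(nf[2])
    off=np.median((q-c)@n);print("face h off mm",off*1000,"n fit",nf,"n",n)
    p=c+n*off
    # ring mask: bright grey near plane
    m=(abs(h-off)<.003)&(r<.06)&(I.max(2)>65)&(I.max(2)-I.min(2)<25)
    m=cv2.morphologyEx(m.astype(np.uint8),cv2.MORPH_OPEN,np.ones((3,3)))
    ct=max(cv2.findContours(m,cv2.RETR_EXTERNAL,cv2.CHAIN_APPROX_NONE)[0],key=len)[:,0]
    Q=np.array([onplane(f,u,v,p,n) for u,v in ct]);
    e1=np.cross(n,[1,0,0]);e1/=np.linalg.norm(e1);e2=np.cross(n,e1)
    X=np.stack([(Q-p)@e1,(Q-p)@e2],1)
    X=X[np.linalg.norm(X,axis=1)>.046]
    s=least_squares(lambda a:np.hypot(X[:,0]-a[0],X[:,1]-a[1])-.052,[0,0],loss="soft_l1",f_scale=.0007)
    C=p+s.x[0]*e1+s.x[1]*e2
    print("centre",C,"rms",np.abs(s.fun).mean(),len(X))
    return f,P,I,n,C,m
def blob(f,u0,v0,cond,p,n,w=12):
    I=f["img"].astype(int);s=np.zeros(I.shape[:2],np.uint8);s[v0-w:v0+w+1,u0-w:u0+w+1]=1
    m=(cond(I)&(s>0)).astype(np.uint8);k,l,st,ce=cv2.connectedComponentsWithStats(m)
    i=1+np.argmax(st[1:,4]);print("blob",ce[i],st[i]);return onplane(f,*ce[i],p,n)
E
python3 - <<'E'
from meas import *
f,P,I,n,C,m=meas("w3")
print("pix c",proj(f,C))
A=blob(f,281,156,lambda I:I.max(2)<60,C,n);print("A",A,"dist",np.linalg.norm(A-C)*1000)
B=blob(f,232,188,lambda I:I.min(2)>110,C+.009*n,n,10);B-=((B-C)@n)*n;print("lug",B,np.linalg.norm(B-C)*1000)
x=(A-C)/np.linalg.norm(A-C);y=np.cross(n,x);print("x",x,"lug angle err deg",np.degrees(np.arctan2((B-C)@y,(B-C)@x))-90)
# spanner in tool frame
o=ctrl.get_obs();T=Ro.from_rotvec(o["orientation"]).as_matrix();t=(P-o["position"])@T*1000
d=(abs(t[...,0])<25)&(t[...,2]>25)&(t[...,2]<45)&(abs(t[...,1])<60)&(I.max(2)-I.min(2)<30)
q=t[d];print("bar",d.sum(),np.median(q,0),q.min(0),q.max(0),cv2.minAreaRect(q[:,:2].astype(np.float32)))
hd=(abs(t[...,0])<12)&(abs(t[...,1])<30)&(abs(t[...,2]-0)<70)&(I[...,0]-I[...,2]>20);q=t[hd];print("handle",q.min(0),q.max(0),np.percentile(q,[2,98],axis=0))
E
```

```text
face h off mm -0.47067048239315973 n fit [-0.13143161 -0.4602112   0.87802698] n [-0.132125   -0.46085988  0.87758256]
centre [0.57462555 0.18856887 0.12634817] rms 0.0009119550975487918 243
pix c [281.24779981 186.73363754]
blob [280.91803279 155.1557377 ] [275 149  13  13 122]
A [0.59257228 0.21306363 0.1419135 ] dist 34.122690902212085Traceback (most recent call last):
  File "<stdin>", line 5, in <module>
  File "meas.py", line 27, in blob
    i=1+np.argmax(st[1:,4]);print("blob",ce[i],st[i]);return onplane(f,*ce[i],p,n)
        ~~~~~~~~~^^^^^^^^^^
    return _wrapfunc(a, 'argmax', axis=axis, out=out, **kwds)
    return bound(*args, **kwds)
ValueError: attempt to get argmax of an empty sequence
```

Run:
```python
from meas import *
f,P,I,n,C,m=meas("w3")
A=np.array([0.59257228,0.21306363,0.1419135]);x=(A-C)/np.linalg.norm(A-C);y=np.cross(n,x);print("x",x,"y",y)
o=ctrl.get_obs();T=Ro.from_rotvec(o["orientation"]).as_matrix();t=(P-o["position"])@T*1000
print("tool: ring C",((C-o["position"])@T*1000).round(1),"x",(x@T).round(3),"n",(n@T).round(3))
d=(abs(t[...,0])<25)&(t[...,2]>25)&(t[...,2]<45)&(abs(t[...,1])<60)&(I.max(2)-I.min(2)<30)
q=t[d];print("bar",d.sum(),np.median(q,0),q.min(0),q.max(0),cv2.minAreaRect(q[:,:2].astype(np.float32)))
q=t[d&(t[...,1]>-44)&(t[...,1]<-20)];print("bar mid x",np.percentile(q[:,0],[2,98]),"slope x/y",np.polyfit(q[:,1],q[:,0],1))
hd=(abs(t[...,0])<12)&(abs(t[...,1])<30)&(abs(t[...,2]-0)<70)&(I[...,0]-I[...,2]>20);q=t[hd];print("handle",np.percentile(q,[2,98],axis=0))
```

```text
face h off mm -0.47067048239315973 n fit [-0.13143161 -0.4602112   0.87802698] n [-0.132125   -0.46085988  0.87758256]
centre [0.57462555 0.18856887 0.12634817] rms 0.0009119550975487918 243
x [0.52594706 0.71784379 0.45615784] y [-0.84019204  0.52183183  0.14754279]
tool: ring C [ -1.7  -1.1 168.6] x [-0.009 -1.    -0.001] n [ 0.001  0.001 -1.   ]
bar 2065 [ -1.74751639 -28.62525853  37.67535787] [-14.46672368 -45.85191961  25.06020617] [11.58271527 -1.29213869 44.88001198] ((-1.4433259963989258, -23.56795883178711), (44.56132125854492, 26.034879684448242), 89.97724914550781)
bar mid x [-13.79291679  10.82696344] slope x/y [ 0.01096756 -1.10899958]
handle [[ -8.86333821 -18.05934359 -49.60906192]
 [  5.30508708  15.94847099  17.40031562]]
```

```bash
H="python3 -m handwheel"
$H '[[0,-1.2,20,0,0,0],[0,-1.2,45,0,0,0],[0,-1.2,70,0,0,0],[0,-1.2,85,0,0,0],[0,-1.2,93,0,0,0]]'
$H '[[0,0,0,0,0,0],[0,0,0,0,0,0],[0,0,0,0,0,0]]'
python3 - <<'E'
from meas import *
grab("wrist","w4")
f,P,I,n,C,m=meas("w4",np.array([.5746,.1886,.1263]))
x=np.array([0.52594706,0.71784379,0.45615784])
o=ctrl.get_obs();T=Ro.from_rotvec(o["orientation"]).as_matrix();t=(P-o["position"])@T*1000
print(o["position"],"tool: ring C",((C-o["position"])@T*1000).round(1),"x",(x@T).round(3),"n",(n@T).round(3))
d=(abs(t[...,0])<25)&(t[...,2]>30)&(t[...,2]<45)&(abs(t[...,1])<60)&(I.max(2)-I.min(2)<30)
q=t[d&(t[...,1]>-44)&(t[...,1]<-20)];print("bar x",np.percentile(q[:,0],[1,99]),"end",np.percentile(t[d][:,1],.5))
cv2.imwrite("pics/w4c.png",cv2.resize(f["img"][80:260,170:410],(800,600),interpolation=cv2.INTER_CUBIC)[:,:,::-1])
E
```

```text
t: 6.58
position: [0.5653, 0.1538, 0.1908]
orientation: [-2.524, 0.783, 0.017]
force: [-0.7, 0.1, -4.6]
opening: 0.174
t: 6.83
position: [0.5671, 0.1533, 0.1944]
orientation: [-2.522, 0.782, 0.009]
force: [-0.5, 0.2, -4.2]
opening: 0.172
face h off mm 0.08560872319475339 n fit [-0.13212395 -0.46105995  0.87747763] n [-0.132125   -0.46085988  0.87758256]
centre [0.57444924 0.18852606 0.12633602] rms 0.0007079796579575633 284
[0.56705318 0.15330647 0.19456454] tool: ring C [-2.3  2.2 77.1] x [-0.008 -1.     0.002] n [ 0.003 -0.002 -1.   ]
bar x [-13.74312908  11.2563255 ] end -45.894770461382116
```

View pics/w4c.png

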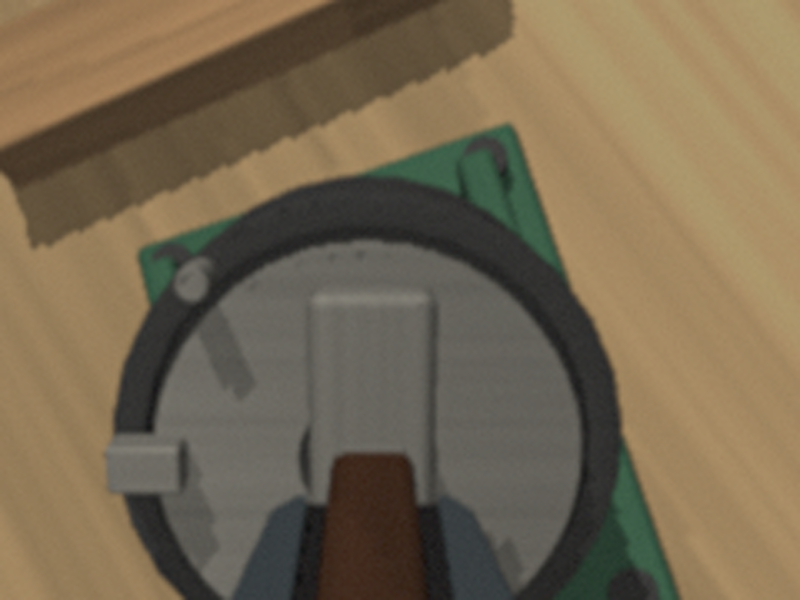

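```bash
H="python3 -m handwheel"
$H '[[-1,2,4,0,0,0],[-1,2,8,0,0,0],[-1,2,11,0,0,0],[-1,2,11,0,0,0],[-1,2,11,0,0,0]]'
cat > m5.py <<'E'
from meas import *
tag=sys.argv[1];grab("wrist",tag)
f,P,I,n,C,m=meas(tag,np.array([.5744,.1885,.1263]))
x=np.array([0.52594706,0.71784379,0.45615784])
o=ctrl.get_obs();T=Ro.from_rotvec(o["orientation"]).as_matrix();t=(P-o["position"])@T*1000
print(o["t"],o["position"],"tool: ring C",((C-o["position"])@T*1000).round(1),"fixedC",((np.array([.5744,.1885,.1263])-o["position"])@T*1000).round(1),"x",(x@T).round(3),"n",(n@T).round(3))
d=(abs(t[...,0])<25)&(t[...,2]>30)&(t[...,2]<45)&(abs(t[...,1])<60)&(I.max(2)-I.min(2)<30)
q=t[d&(t[...,1]>-44)&(t[...,1]<-20)];print("bar x",np.percentile(q[:,0],[1,99]),"end",np.percentile(t[d][:,1],.5),"ztop",np.median(t[d][:,2]))
E
python3 m5.py w5
```

```text
t: 7.3
position: [0.5656, 0.1582, 0.1826]
orientation: [-2.523, 0.782, 0.013]
force: [-0.3, 0.4, -4.3]
opening: 0.171
face h off mm 0.013637674268811222 n fit [-0.13149516 -0.46112472  0.87753804] n [-0.132125   -0.46085988  0.87758256]
centre [0.57450057 0.18858108 0.12637326] rms 0.0006018134162831294 288
7.35 [0.56574166 0.15809552 0.18273481] tool: ring C [-0.3 -0.7 64.7] fixedC [-0.3 -0.6 64.7] x [-0.009 -1.     0.001] n [ 0.001 -0.001 -1.   ]
bar x [-13.93538942  11.08249451] end -45.79539434786528 ztop 37.56286153898419
```

```bash
H="python3 -m handwheel"
$H '[[0.6,-0.5,1,0,0,0],[0.6,-0.5,3,0,0,0],[0.6,-0.5,5,0,0,0],[0.6,-0.5,6.5,0,0,0],[0.6,-0.5,8,0,0,0]]'
python3 m5.py w6; python3 -c "
from workcell import ctrl;o=ctrl.get_obs();print(o['force'],o['ft_torque'])"
```

```text
t: 7.77
position: [0.5675, 0.1619, 0.1756]
orientation: [-2.523, 0.782, 0.013]
force: [0.7, 0.3, -3.8]
opening: 0.173
face h off mm -0.01244388298144365 n fit [-0.1316412  -0.46131128  0.87741808] n [-0.132125   -0.46085988  0.87758256]
centre [0.57446404 0.188554   0.12632382] rms 0.0006952228534983953 303
7.8167 [0.56738957 0.161907   0.17537979] tool: ring C [-0.8 -0.4 56.3] fixedC [-0.8 -0.3 56.3] x [-0.009 -1.     0.001] n [ 0.    -0.001 -1.   ]
bar x [-13.70410492  11.28882104] end -46.09727230686826 ztop 37.224072597359864
[-0.35408214 -0.78018627 -4.00157686] [-0.74174978  0.32417304 -0.04309538]
```

No contact force with the pins about 4–5 mm past the face plane, so they are in the holes. I press on down.

```bash
H="python3 -m handwheel"
$H '[[0,0,1.5,0,0,0],[0,0,3,0,0,0],[0,0,4.5,0,0,0],[0,0,5.5,0,0,0],[0,0,6,0,0,0]]'
$H '[[0,0,0.5,0,0,0],[0,0,0.5,0,0,0],[0,0,0.5,0,0,0],[0,0,0.5,0,0,0]]'
python3 m5.py w7; python3 -c "
from workcell import ctrl;o=ctrl.get_obs();print(o['force'],o['ft_torque'],o['joints'])"
```

```text
t: 8.23
position: [0.5683, 0.1644, 0.171]
orientation: [-2.523, 0.781, 0.013]
force: [-3.6, -4.2, 2.3]
opening: 0.176
t: 8.57
position: [0.5683, 0.1644, 0.1711]
orientation: [-2.523, 0.781, 0.012]
force: [-3.6, -4.1, 2.4]
opening: 0.172
face h off mm 0.039176741954997873 n fit [-0.13094349 -0.46048995  0.87795376] n [-0.132125   -0.46085988  0.87758256]
centre [0.57436518 0.18846864 0.12632293] rms 0.0010239525082048593 315
8.6167 [0.56826803 0.16438304 0.17102936] tool: ring C [-0.9 -0.  51.1] fixedC [-0.9 -0.1 51.2] x [-0.008 -1.     0.001] n [ 0.001 -0.001 -1.   ]
bar x [-13.74699742  11.21423302] end -45.87603037323473 ztop 37.39121350071448
[-2.50956327 -4.41441692  2.47302341] [-1.10156241  0.9383915   0.20045427] [-0.00351237  0.30959827  1.80833294  0.59586766  0.96517037  0.26504557]
```

The spanner is seated: about 8 N against the face, with the bar underside coinciding with the ring face. Turning now, clockwise = +tool z.

```bash
H="python3 -m handwheel"
$H '[[0,0,0,0,0,0.05],[0,0,0,0,0,0.1],[0,0,0,0,0,0.15],[0,0,0,0,0,0.2],[0,0,0,0,0,0.25]]'
python3 -c "
from h import *;o=ctrl.get_obs();print(o['force'],o['ft_torque'],o['joints']);T=Ro.from_rotvec(o['orientation']).as_matrix();print(((np.array([.5744,.1885,.1263])-o['position'])@T*1000).round(1),T.T@o['force'],T.T@o['ft_torque'])"
```

```text
t: 9.03
position: [0.5687, 0.1643, 0.1711]
orientation: [-2.409, 1.092, 0.095]
force: [-2.6, -4.1, 2.9]
opening: 0.175
[-2.55659989 -4.11835326  2.87690838] [-1.12700228  0.48257218  0.52619914] [-0.00329399  0.30971545  1.80783585  0.59540769  0.96435019  0.51619988]
[-1.3  0.5 51.2] [ 0.36402995  2.98975346 -4.76471351] [-1.23157656  0.3316311  -0.3913254 ]
```

```bash
H="python3 -m handwheel"
cat > tq.py <<'E'
from h import *;o=ctrl.get_obs();T=Ro.from_rotvec(o['orientation']).as_matrix();print(((np.array([.5744,.1885,.1263])-o['position'])@T*1000).round(1),(T.T@o['force']).round(1),(T.T@o['ft_torque']).round(2),"q6",o['joints'][5])
E
$H '[[0,0,0,0,0,0.05],[0,0,0,0,0,0.1],[0,0,0,0,0,0.15],[0,0,0,0,0,0.2],[0,0,0,0,0,0.25]]';python3 tq.py
$H '[[0,0,0,0,0,0.04],[0,0,0,0,0,0.08],[0,0,0,0,0,0.12]]';python3 tq.py
python3 - <<'E'
from h import *
f=grab("wrist","w8");cv2.imwrite("pics/w8c.png",cv2.resize(f["img"][80:260,170:410],(800,600),interpolation=cv2.INTER_CUBIC)[:,:,::-1])
E
```

```text
t: 9.45
position: [0.5687, 0.1643, 0.1711]
orientation: [-2.261, 1.388, 0.178]
force: [-1.2, -4.1, 2.1]
opening: 0.174
[-1.2  0.8 51.2] [ 1.9  1.9 -3.9] [-1.19  0.54 -0.39] q6 0.7662132332704084
t: 9.7
position: [0.5687, 0.1643, 0.1711]
orientation: [-2.179, 1.524, 0.217]
force: [-0.7, -4.9, 3.1]
opening: 0.173
[-1.1  0.9 51.2] [ 2.7  1.1 -5. ] [-1.1   0.6  -0.33] q6 0.885746686869125
```

View pics/w8c.png

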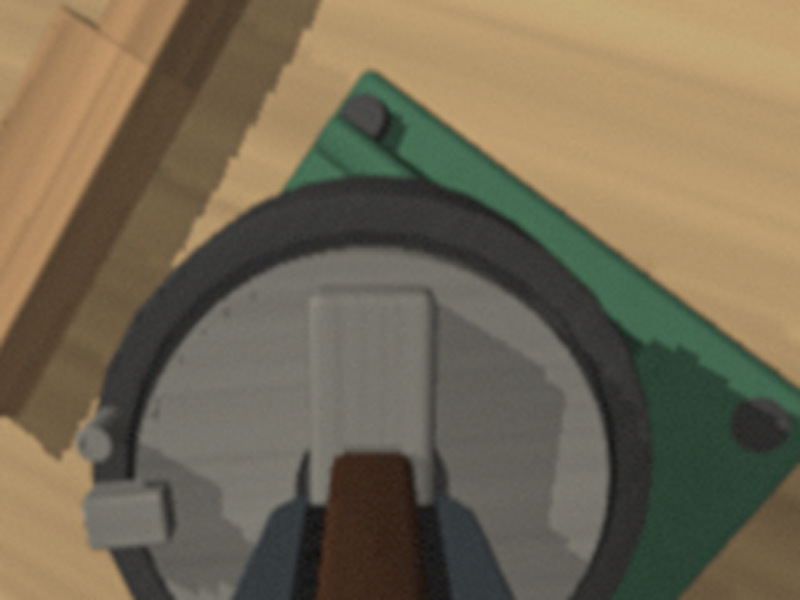

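The lug (128,515) is about 20 px (≈5 mm, 0.08 rad) short of the stop pin (97,438). I continue in small steps, watching the torque.

```bash
H="python3 -m handwheel"
$H '[[0,0,0,0,0,0.03],[0,0,0,0,0,0.06]]';python3 tq.py
$H '[[0,0,0,0,0,0.02],[0,0,0,0,0,0.04]]';python3 tq.py
$H '[[0,0,0,0,0,0.02],[0,0,0,0,0,0.04]]';python3 tq.py
```

```text
t: 9.92
position: [0.5687, 0.1643, 0.1711]
orientation: [-2.136, 1.59, 0.237]
force: [-1.7, -4.0, 3.2]
opening: 0.171
[-1.   1.  51.2] [ 1.6  1.7 -4.9] [-1.16  0.75 -0.34] q6 0.9445866538470215
t: 10.08
position: [0.5687, 0.1643, 0.1711]
orientation: [-2.106, 1.633, 0.25]
force: [-2.3, -4.4, 3.6]
opening: 0.173
[-0.9  1.  51.2] [ 1.7  2.2 -5.5] [-1.16  0.73 -0.3 ] q6 0.984177389304603
t: 10.25
position: [0.5687, 0.1643, 0.1711]
orientation: [-2.075, 1.677, 0.262]
force: [-1.6, -5.0, 2.5]
opening: 0.174
[-0.9  1.  51.2] [ 2.9  1.8 -4.7] [-1.12  0.76 -0.34] q6 1.0241724634727718
```

```bash
H="python3 -m handwheel"
$H '[[0,0,0,0,0,0.02],[0,0,0,0,0,0.03]]';python3 tq.py
$H '[[0,0,0,0,0,0.015],[0,0,0,0,0,0.03]]';python3 tq.py
python3 - <<'E'
from h import *
f=grab("wrist","w9");cv2.imwrite("pics/w9c.png",cv2.resize(f["img"][180:270,170:290],(800,600),interpolation=cv2.INTER_CUBIC)[:,:,::-1])
E
```

```text
t: 10.42
position: [0.5687, 0.1643, 0.1711]
orientation: [-2.054, 1.706, 0.27]
force: [-2.7, -5.6, 4.1]
opening: 0.173
[-0.9  1.1 51.2] [ 2.6  2.4 -6.5] [-1.11  0.68 -1.73] q6 1.0517406049699096
t: 10.58
position: [0.5689, 0.1643, 0.1712]
orientation: [-2.032, 1.736, 0.279]
force: [-3.4, -5.4, 4.7]
opening: 0.182
[-0.9  1.3 51.2] [ 2.1  2.9 -7.1] [-0.98  0.7  -2.25] q6 1.080597055569438
```

View pics/w9c.png

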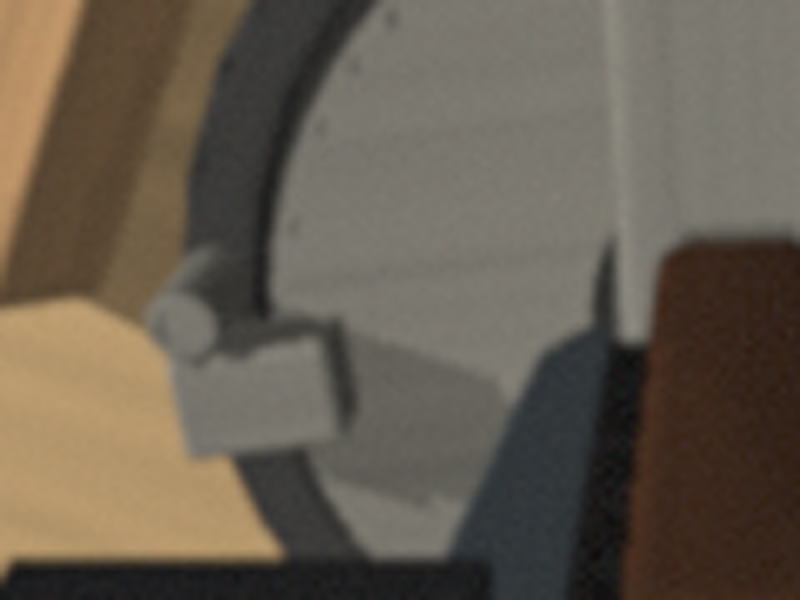

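The lug (255,385) touches the stop pin (190,325), and the torque jumped from 0.34 to 2.25 N m, so the ring is home. I relax the twist slightly and withdraw along the axis.

```bash
H="python3 -m handwheel"
$H '[[0,0,0,0,0,-0.03],[0,0,0,0,0,-0.06],[0,0,0,0,0,-0.07],[0,0,0,0,0,-0.07]]';python3 tq.py
$H '[[0,0,-3,0,0,0],[0,0,-7,0,0,0],[0,0,-12,0,0,0],[0,0,-18,0,0,0],[0,0,-25,0,0,0]]';python3 tq.py
$H '[[0,0,-20,0,0,0],[0,0,-40,0,0,0],[0,0,-60,0,0,0],[0,0,-80,0,0,0],[0,0,-95,0,0,0]]';python3 tq.py
python3 - <<'E'
from h import *
o=ctrl.get_obs();f=grab("wrist","w10");P=cloud(f);I=f["img"].astype(int);T=Ro.from_rotvec(o["orientation"]).as_matrix();t=(P-o["position"])@T*1000
d=(abs(t[...,0])<25)&(t[...,2]>30)&(t[...,2]<45)&(abs(t[...,1])<60)&(I.max(2)-I.min(2)<30)
q=t[d];print("bar end",np.percentile(q[:,1],.5),"ztop",np.median(q[:,2]),cv2.minAreaRect(q[:,:2].astype(np.float32)))
q=t[d&(t[...,1]>-44)&(t[...,1]<-20)]
ys=np.arange(-43,-21,3);cen=[np.mean(np.percentile(q[abs(q[:,1]-y)<1.5][:,0],[2,98])) for y in ys];print("yaw slope",np.polyfit(ys,cen,1))
b=d&(t[...,1]<-20);print("bar top normal tool",np.linalg.svd(t[b][abs(t[b][:,2]-np.median(t[b][:,2]))<1.5]-t[b][abs(t[b][:,2]-np.median(t[b][:,2]))<1.5].mean(0),full_matrices=False)[2][2])
cv2.imwrite("pics/w10c.png",cv2.resize(f["img"][80:290,170:450],(800,600),interpolation=cv2.INTER_CUBIC)[:,:,::-1])
R=Rt([0,0,-1],az(-74.7))
plan([.5637,-.142,.25],R)
E
```

```text
t: 10.97
position: [0.5688, 0.1645, 0.1712]
orientation: [-2.08, 1.668, 0.26]
force: [-2.1, -5.3, 6.5]
opening: 0.171
[-0.7  1.2 51.2] [ 1.4  1.3 -8.4] [-1.22  0.76  0.  ] q6 1.0154982523286806
t: 11.38
position: [0.5648, 0.1532, 0.1922]
orientation: [-2.081, 1.668, 0.263]
force: [-1.2, -0.6, -3.4]
opening: 0.175
[-0.6  0.2 75.4] [1.7 2.  2.6] [-0.5   0.66  0.05] q6 1.0293622201763626
t: 11.8
position: [0.5525, 0.1086, 0.2776]
orientation: [-2.081, 1.667, 0.259]
force: [1.4, -0.1, -4.2]
opening: 0.173
[ -0.7   1.4 172.5] [ 2.2 -0.3  3.8] [-0.54  0.73  0.06] q6 1.0660724771747963
bar end -44.96654324031171 ztop 37.410901835507715 ((-0.8130502700805664, -22.80138397216797), (44.4968376159668, 26.023727416992188), 89.97383117675781)
yaw slope [ 0.00650737 -0.59514905]
bar top normal tool [ 0.00330729 -0.01235477 -0.99991821]
t 11.85 calls 2 total ang 0.504
0 [116.653, 18.747, -43.59, -0.129, 0.215, -0.023]
1 [122.471, 25.291, -14.847, -0.129, 0.215, -0.023]
```

View pics/w10c.png

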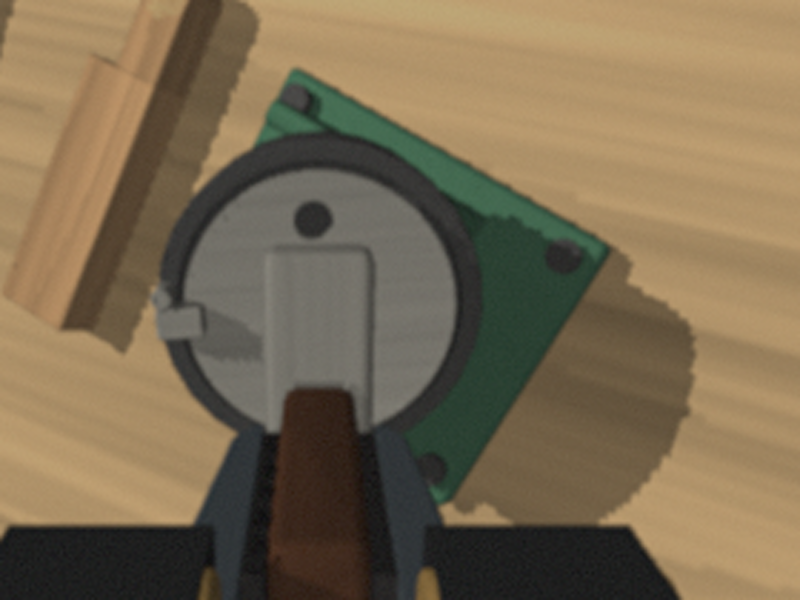

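The lug stays at the stop pin (180,322 vs 160,298) and the spanner is still square in the grip. Back to the rest.

```bash
H="python3 -m handwheel"
$H '[[23,4,-9,-0.026,0.043,-0.005],[47,7,-17,-0.052,0.086,-0.009],[70,11,-26,-0.077,0.129,-0.014],[93,15,-35,-0.103,0.172,-0.018],[117,19,-44,-0.129,0.215,-0.023]]'
$H '[[24,5,-3,-0.026,0.043,-0.005],[49,10,-6,-0.052,0.086,-0.009],[73,15,-9,-0.077,0.129,-0.014],[98,20,-12,-0.103,0.172,-0.018],[122,25,-15,-0.129,0.215,-0.023]]'
$H '[[0,0,0,0,0,0],[0,0,0,0,0,0]]'
python3 -c "
from h import *
grab('wrist','w11')
plan([.5647,-.1418,.25],Rt([0,0,-1],az(-74.6)),1)
o=ctrl.get_obs();f=load('w11');P=cloud(f);I=f['img'].astype(int);z=P[...,2]
T=Ro.from_rotvec(o['orientation']).as_matrix();t=(P-o['position'])@T*1000
m=(z>.005)&(z<.02)&(np.hypot(P[...,0]-.5637,P[...,1]+.142)<.085)
q=t[m];print('foot',m.sum(),q.min(0),q.max(0),cv2.minAreaRect(q[:,:2].astype(np.float32)))
m=(z>.03)&(z<.055)&(np.hypot(P[...,0]-.5637,P[...,1]+.142)<.085)
q=t[m];print('walls',m.sum(),np.percentile(q,[1,99],axis=0))
d=(abs(t[...,0])<25)&(t[...,2]>30)&(t[...,2]<45)&(abs(t[...,1])<60)&(I.max(2)-I.min(2)<30)
print('bar',np.percentile(t[d],[1,99],axis=0))"
```

```text
t: 12.27
position: [0.5572, -0.0167, 0.2604]
orientation: [-2.293, 1.791, 0.145]
force: [0.6, -0.2, -4.1]
opening: 0.17
t: 12.68
position: [0.5628, -0.1411, 0.2452]
orientation: [2.496, -1.902, -0.01]
force: [0.1, 0.2, -4.5]
opening: 0.175
t: 12.85
position: [0.5626, -0.1399, 0.2447]
orientation: [2.497, -1.904, -0.014]
force: [-0.2, 1.1, -4.1]
opening: 0.17
t 12.9 calls 1 total ang 0.009
0 [2.73, -1.478, -5.005, 0.006, 0.006, -0.001]
foot 2123 [-33.38066147 -65.99166805 225.22053634] [ 41.83844383  63.15104866 237.64082477] ((4.281566619873047, -1.4142303466796875), (129.2481689453125, 75.02198791503906), 89.84912109375)
walls 1414 [[-27.08931423 -46.07430808 198.09806075]
 [ 35.11760693  41.33066632 214.45435484]]
bar [[-13.78256742 -45.19368146  35.36018712]
 [ 11.49265326  -2.76064353  43.11071616]]
```

```bash
H="python3 -m handwheel"
$H '[[4.7,-1.8,20,0.006,0.006,0],[4.7,-1.8,50,0.006,0.006,0],[4.7,-1.8,80,0.006,0.006,0],[4.7,-1.8,110,0.006,0.006,0],[4.7,-1.8,125,0.006,0.006,0]]'
$H '[[0,0,0,0,0,0],[0,0,0,0,0,0]]'
cat > m12.py <<'E'
from h import *
tag=sys.argv[1] if (sys:=__import__('sys')) else 0
o=ctrl.get_obs();f=grab('wrist',tag);P=cloud(f);I=f['img'].astype(int);z=P[...,2]
T=Ro.from_rotvec(o['orientation']).as_matrix();t=(P-o['position'])@T*1000
plan([.5651,-.1432,.082],Rt([0,0,-1],az(-74.6)),1)
m=(z>.005)&(z<.02)&(np.hypot(P[...,0]-.5637,P[...,1]+.142)<.085)
q=t[m];print('foot',m.sum(),np.percentile(q,[.5,99.5],axis=0))
m=(z>.03)&(z<.055)&(np.hypot(P[...,0]-.5637,P[...,1]+.142)<.085)&(I[...,0]-I[...,2]>20)
q=t[m];q=q[q[:,1]<-38];print('walls',len(q),np.percentile(q,[.5,99.5],axis=0))
d=(abs(t[...,0])<25)&(t[...,2]>34)&(t[...,2]<45)&(abs(t[...,1])<60)&(I.max(2)-I.min(2)<30)
print('bar',np.percentile(t[d],[1,99],axis=0))
cv2.imwrite(f"pics/{tag}c.png",cv2.resize(f["img"][90:300,140:420],(800,600),interpolation=cv2.INTER_CUBIC)[:,:,::-1])
E
python3 m12.py w12
```

```text
t: 13.32
position: [0.5623, -0.1425, 0.117]
orientation: [2.497, -1.902, -0.007]
force: [-0.3, 0.2, -4.3]
opening: 0.174
t: 13.48
position: [0.5645, -0.1435, 0.1203]
orientation: [2.498, -1.903, 0.0]
force: [0.9, 0.0, -4.7]
opening: 0.177
t 13.5333 calls 1 total ang 0.003
0 [-0.99, 0.374, 39.618, -0.002, -0.003, -0.0]
foot 2972 [[-39.05838023 -63.59507941 103.06134325]
 [ 35.54684059  41.93450851 111.79110078]]
walls 372 [[-32.52087379 -44.09005104  73.86143576]
 [ 29.30151554 -38.03064067  89.67327622]]
bar [[-14.20382479 -45.1963213   35.28754956]
 [ 11.30768413  -2.77523427  42.80837635]]
```

View pics/w12c.png

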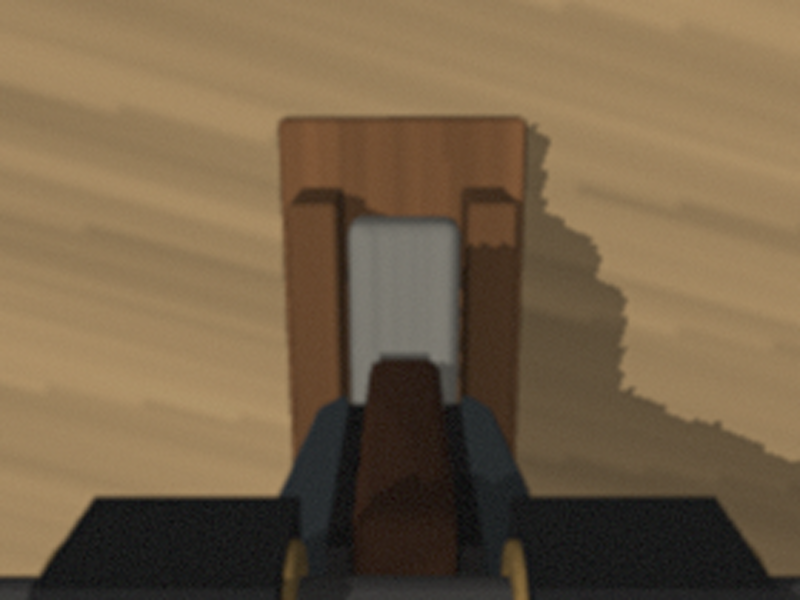

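The bar sits centred between the walls in the view (bar 350–458, walls 340 and 465), matching the numbers. Lowering.

```bash
H="python3 -m handwheel"
$H '[[0,0,8,0,0,0],[0,0,16,0,0,0],[0,0,22,0,0,0],[0,0,26,0,0,0],[0,0,29,0,0,0]]'
python3 tq.py
$H '[[0,0,3,0,0,0],[0,0,5,0,0,0],[0,0,7,0,0,0],[0,0,8,0,0,0],[0,0,8.5,0,0,0]]'
$H '[[0,0,0,0,0,0],[0,0,0,0,0,0]]'
python3 tq.py
```

```text
t: 13.95
position: [0.5644, -0.1443, 0.0908]
orientation: [2.497, -1.903, 0.002]
force: [0.2, -1.1, -3.6]
opening: 0.174
[-318.2  -97.9  -36.3] [1.1 0.1 3.6] [-0.16  0.04  0.02] q6 1.0352150188031013
t: 14.37
position: [0.5647, -0.1444, 0.0828]
orientation: [2.497, -1.903, 0.003]
force: [-0.1, -0.8, -4.2]
opening: 0.17
t: 14.53
position: [0.5648, -0.1444, 0.0831]
orientation: [2.497, -1.903, 0.003]
force: [0.5, 0.5, -3.4]
opening: 0.173
[-318.3  -97.6  -44.1] [-0.4 -0.6  3.4] [-0.15  0.03  0.05] q6 1.0352549882147721
```

Still about 1 mm up with no contact, so I lower gently to contact.

```bash
H="python3 -m handwheel"
$H '[[0,0,0.6,0,0,0],[0,0,1.2,0,0,0],[0,0,1.2,0,0,0]]'
$H '[[0,0,0.5,0,0,0],[0,0,1,0,0,0],[0,0,1,0,0,0]]'
```

```text
t: 14.78
position: [0.5648, -0.1445, 0.0819]
orientation: [2.497, -1.903, 0.003]
force: [0.1, -1.2, -2.6]
opening: 0.172
t: 15.03
position: [0.5649, -0.1445, 0.0819]
orientation: [2.498, -1.903, 0.004]
force: [-3.5, -0.2, 5.3]
opening: 0.174
```

Contact at TCP z = 0.0819, the same as at pick-up. Release and retract.

```bash
H="python3 -m handwheel"
$H '[[0,0,-0.5,0,0,0],[0,0,-0.5,0,0,0],[0,0,-0.5,0,0,0],[0,0,-0.5,0,0,0],[0,0,-0.5,0,0,0]]' 0.3
$H '[[0,0,0,0,0,0],[0,0,0,0,0,0],[0,0,0,0,0,0],[0,0,0,0,0,0]]'
$H '[[0,0,-15,0,0,0],[0,0,-35,0,0,0],[0,0,-65,0,0,0],[0,0,-100,0,0,0],[0,0,-135,0,0,0]]'
$H '[[0,20,-10,0,0,0],[0,20,-10,0,0,0],[0,20,-10,0,0,0]]'
python3 - <<'E'
from h import *
f=grab("wrist","w13");P=cloud(f);I=f["img"].astype(int);z=P[...,2];near=np.hypot(P[...,0]-.564,P[...,1]+.142)<.085
sat=I.max(2)-I.min(2)
for n,m in(("handle",near&(z>.11)&(z<.15)),("bar",near&(z>.034)&(z<.056)&(sat<25)&(I.max(2)>60)),("foot",near&(z>.006)&(z<.02)),("walls",near&(z>.036)&(z<.056)&(sat>=25))):
    print(n,m.sum(),[np.round(a,1) for a in cv2.minAreaRect((P[m][:,:2]*1000).astype(np.float32))],np.median(P[m][:,2]))
g=grab("top","top1");grab("scene","sc1");a=load("top0")
d=np.abs(a["img"].astype(int)-g["img"]).sum(2)>90
for n,s in(("tin",np.s_[130:172,255:295]),("blank",np.s_[165:250,115:160]),("brush",np.s_[195:275,425:455])):print(n,d[s].sum())
R=lambda x:cv2.resize(x,(400,300),interpolation=cv2.INTER_CUBIC)
im=np.vstack([np.hstack([R(g["img"][180:260,155:245]),R(g["img"][195:265,300:365])]),np.hstack([R(f["img"][60:300,120:440]),R(g["img"])])])
cv2.imwrite("pics/fin.png",np.clip(im*1.4,0,255).astype(np.uint8)[:,:,::-1])
o=ctrl.get_obs();print(o["t"],o["force"],o["position"])
E
```

```text
t: 15.45
position: [0.5648, -0.1444, 0.0811]
orientation: [2.497, -1.903, 0.003]
force: [0.6, 0.6, 0.3]
opening: 0.505
t: 15.78
position: [0.5647, -0.1444, 0.0812]
orientation: [2.497, -1.903, 0.003]
force: [0.1, 0.8, -0.4]
opening: 0.648
t: 16.2
position: [0.5641, -0.1439, 0.2173]
orientation: [2.497, -1.902, 0.001]
force: [1.2, -0.0, -1.0]
opening: 0.644
t: 16.45
position: [0.5452, -0.1494, 0.2269]
orientation: [2.497, -1.904, 0.005]
force: [-0.6, 0.7, -0.9]
opening: 0.647
handle 800 [array([ 564.4, -143.6]), array([35.4, 15.6]), np.float64(15.4)] 0.13059985706688482
bar 966 [array([ 564. , -143.6]), array([91. , 25.8]), np.float64(14.8)] 0.04473166901044453
foot 2317 [array([ 563. , -142.4]), array([129.5,  75.2]), np.float64(15.6)] 0.010903867288045902
walls 2068 [array([ 563.4, -142.2]), array([91.1, 63. ]), np.float64(15.5)] 0.044834968384846643
tin 0
blank 0
brush 565
16.6 [-0.06717151  0.08567676 -0.44303422] [ 0.54509535 -0.1489961   0.22462923]
```

View pics/fin.png

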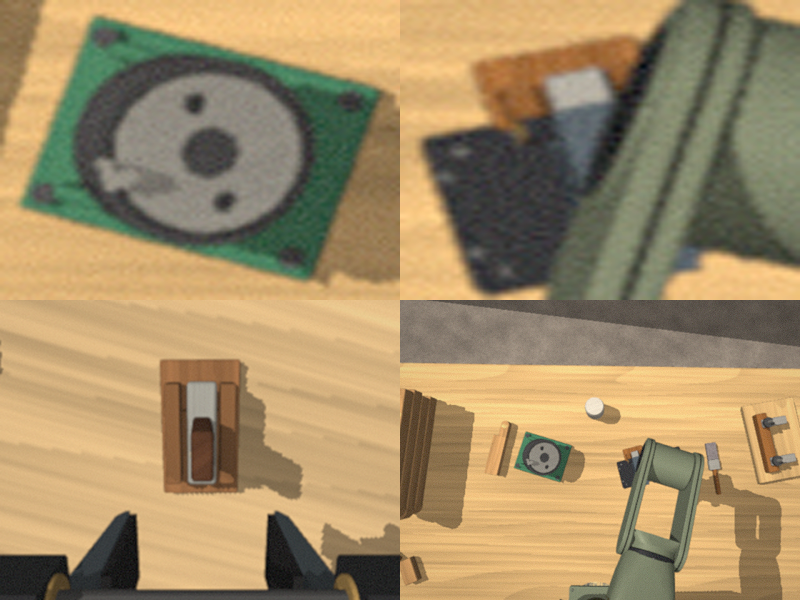

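The lug is at the stop pin (about (115,175) in the first crop), and the spanner stands upright in the rest, within 1.5 mm of its centre. The brush pixels changed only where the arm's shadow falls. Handing in.

```bash
python3 -c "
from workcell import ctrl;print(ctrl.hand_in())"
```

```text
the job is handed in; nothing more can be done
None
```

The ring is turned home, the spanner is standing in its rest again, and the job was handed in at about 16.6 s. I was given no verdict.

- **Engaging:** The pins went in without resistance until the cross-bar met the ring's face, at about 8 N. I held it there for over 0.2 s before turning.
- **Turning:** I commanded 0.82 rad clockwise. The torque stayed at about 0.35 N m, then jumped to 2.25 N m. The wrist and top pictures show the lug against the stop pin, also after the spanner was withdrawn.
- **Back in the rest:** The spanner came to rest at the height it was picked up from. The last wrist picture puts it within about 1.5 mm of the rest's centre and about 0.01 rad of its direction. It stands upright, with its bar at the same height as at the start. The gripper was open and clear, about 145 mm above the grasp height.
- **Bystanders:** In the top view before and after, no pixels changed over the tin or the blank. The brush check was less clean: 565 pixels changed there. I put that down to the arm's shadow, since the brush looks to be in the same place and the arm never went near it, but I did not measure its position.

The wrist camera read about 1.5 mm to one side across the jaws. I allowed for this by measuring the spanner and its target in the same picture.

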